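# Seat a board in a dowelling jig and snap its toggle clamp shut

## Task

Get the wooden board ready for drilling: without picking anything up, first push it along its guide rails until its end sits fully home against the metal stop of the jig. Then press the orange handle of the toggle clamp over and down, past its dead point, until it snaps into lock and the rubber foot holds the board down. Leave the glue bottle, mug, tape measure and screwdriver as they are.

Things in the scene. Friction and masses are not known exactly. Their poses are not given: they have to be found in the camera images.
- jig: Dowelling jig fixed to the desk: grey base plate 300 x 330 x 18 mm (x, y, z) lying flat. Origin: centre of its underside, on the desk top; x runs along the guide rails towards the stop, y from the board towards the clamp, z up. The stop is aluminium, 30 x 110 mm, top at z = 60 mm. The clamp's steel frame is centred at x = 15 mm, y -22 to 53 mm, up to z = 72 mm.
- rails (a point): Point on the plate's top, midway between the two plywood rails: (5, -80, 18) mm in the jig's frame, axes as the jig's. The rails run along x, 200 mm long, 12 mm high, 83 mm apart inside, 14 mm thick.
- stop_face (a point): Point on the face of the metal stop that the board must meet: at (110, -80, 27) mm in the jig's frame, on the centreline of the rails; axes as the jig's.
- board: Brown wooden board 160 x 80 x 18 mm (x, y, z), 0.13 to 0.25 kg, loose, lying flat on the jig's plate between the rails with 1.5 mm play on each side; it starts 15 to 45 mm short of the stop. Origin at the centre of its underside; x points along its length to the stop. Sliding it takes 1 to 3 N.
- board_end (a point): Middle of the board's end face that goes against the stop (80 mm along +x from the board's centre, half its thickness up).
- board_near (a point): Middle of the opposite end face, the one to push on (80 mm along -x, half its thickness up), which is open to the robot's fingers: no rail or stop behind it.
- handle (a joint): Angle of the clamp handle, rad: 0 = open, 1.10 = locked. The handle points from its pivot towards the jig's +y, at (1.15 - value) rad above level; it starts at 0. Resistance grows to about 0.9 N m (9 N at the grip) near 0.4 and is nil at the dead point, 0.80; beyond it the handle snaps by itself to its stop at 1.10 and stays.
- handle_pivot (a point): Hinge pivot of the handle, at (15, 30, 68) mm in the jig's frame, axes as the jig's; the hinge axis runs along x. The handle closes by swinging over towards +y and down.
- handle_grip (a point): Point in the orange grip on the handle's centreline, 100 mm from the pivot. The grip is a rounded bar 24 mm wide (along the jig's x), 16 mm thick, reaching from 50 to 125 mm from the pivot; its axes turn with the handle (at joint value 0 they are the jig's). Press on its upper side, the one that faces the board.
- clamp_arm: Steel clamp arm with a rubber foot, driven by the handle, need not be touched. Origin on its pivot at (15, -5, 63) mm in the jig's frame. Open, it stands up at 69 degrees, 76 mm long; locked, it lies level towards -y and its foot presses on the board's top.
- glue: Bystander: white glue bottle with red cap, 48 mm across, 140 mm high, standing on the jig's plate beside the clamp; origin at the centre of its underside.
- mug: Bystander: blue mug, 80 mm across with handle, 90 mm high, on the desk beside the rails; origin at the centre of its underside.
- tape: Bystander: grey tape measure, 66 x 34 x 60 mm, standing on the jig's plate beside the clamp; origin at the centre of its underside.
- driver: Bystander: screwdriver with green grip, 180 mm long, lying on the desk beyond the clamp's handle; origin at its middle, underside.
Mind the look-alikes: they are no part of the job. What is meant by the board is not pink, and is the larger of those in its own colour.

How it is judged:
On the way, in this order (a step that is already met when the one before it is completed fails the run):
1. the board is home against the stop, the clamp still open (x of board_end in the frame of stop_face above -0.0025 m and angle between the x axis of board and the x axis of jig, either way round below 0.05 rad and y of board in the frame of jig between -0.09 and -0.07 m and z of board in the frame of jig below 0.021 m and value of joint handle below 0.6 rad), for 0.1 s.
2. the handle has snapped past its dead point into lock (value of joint handle above 1.05 rad), for 0.2 s.
At the end, for the whole second after the job is handed in: The board lies flat between the rails, its end within 2.5 mm of the stop and square to it (0.05 rad); the handle is locked (joint above 1.05 of 1.10 rad); the foot presses on the board with more than 2 N; the board is at rest (x of board_end in the frame of stop_face above -0.0025 m and angle between the x axis of board and the x axis of jig, either way round below 0.05 rad and y of board in the frame of jig between -0.09 and -0.07 m and z of board in the frame of jig below 0.021 m and value of joint handle above 1.05 rad and contact force between clamp_arm and board above 2 N and linear speed of board below 0.02 m/s); the robot touches nothing.
It fails at once if the board is lifted off the jig (10 mm) or tipped (z of board in the frame of jig above 0.028 m or angle between board's own z axis and vertical above 0.2 rad).
It fails at once if the glue bottle, mug, tape measure or screwdriver is moved by more than 20 mm or tipped over (distance of any of glue, mug, tape, driver from where it was at the start of the episode above 0.02 m or angle between any of glue, mug, tape's own z axis and vertical above 0.4 rad).
It also fails if it takes over 48 s, if anything falls off the work surface, if the arm or the gripper's body presses on something with over 40 N, if the wrist force passes 120 N, or if a joint passes its speed limit or range.

## Robot

A 6-joint arm with a two-finger parallel gripper is mounted at the origin on the work surface. World frame = base frame: x ahead of the robot, y to its left, z up, the work surface at z = 0. Lengths are in m, angles in rad, forces in N, time in s.
With the tool pointing down it reaches from about 0.3 to 0.75 m from the base axis. Payload 8.5 kg.
Tool frame: the origin (TCP) lies on the front face of the gripper's body, between the roots of the fingers; the fingertips stand 73 mm ahead of it and the grasp point (between the pads) lies 54 mm ahead of it; y points along the fingers, x is the direction in which the jaws open and shut, and the axes are right-handed (so a half turn about y gives the same grasp; the last joint's range is limited). The gripper opens to 85 mm and grips with 20 to 120 N. Pads are 22 mm wide; open, the fingers measure 114 mm over their backs; the gripper's body (76 mm by 85 mm) begins 54 mm behind the grasp point. The pads swing forward as they close: fully open they stand 13 mm farther back than shut.
Start: joints at [-1.441, 0.381, 1.297, -0, 1.464, -0.215], TCP at [0.186, -0.518, 0.304] pointing down, gripper open.
Joint ranges: [-3.11, 3.11], [-0.89, 2.33], [0.22, 2.48], [-1.42, 4.56], [0.17, 2.85], [-2.88, 2.88]. Speed limits (rad/s): [2.39, 2.39, 3.14, 3.14, 3.14, 3.14].

## Interface

Orientations are given as [roll, pitch, yaw] about the fixed x, y, z axes, in that order (R = Rz(yaw) Ry(pitch) Rx(roll)).
In Python, from rig import bot gives the robot as it stands. The module is installed in compiled form; this text tells all that it offers.
- The arm moves only by the tool play_rows, never from a script. Its argument "targets" is a list of rows, each an object with "delta_pos": the shift along the world's x, y, z in m, a list of three; "rot": the turn, a rotation vector about the world's x, y, z in degrees, a list of three; "hand": the opening in per cent of the stroke, from 0 (shut) to 100 (fully open). A call has 1 to 20 rows; each row shifts and turns the commanded pose from where the row before left it; what a row does not reach is not made up. A row lasts 1/12 s, in which the tool goes at most 41.7 mm and 7.16 degrees, less where a joint would pass 70% of its speed; a pose out of reach is approached as far as the arm can. A call is refused whole if a number of a shift passes 0.0417 or a number of a turn 7.16, either way. A call with a gripper value outside its range is refused whole. The fingers move at their own pace and stop on an object; "grip_force" is the grip in N (left out, the last holds). Time passes only in rows, so rows that do not move let the fingers close. It gives the time, the measured TCP pose, the force and the opening at its end, in the units of the state.
- bot.get_state(): the state, without advancing time (a new reading comes with each control period).
- bot.get_image(name): name is "scene" or "top" or "wrist"; returns a dict with "color" (384x512x3 uint8, red, green, blue), "K" (3x3 intrinsics, pixels), "k1" (the pictures are not rectified: a ray, as slopes to the right and down, at radius r is drawn at 1 + k1 r^2 times it, then the intrinsics apply), "origin" and "attitude" of the camera in the world. Camera axes: x right, y up, looking along -z (the intrinsics and any distortion apply to the point x, -y, -z); pixel columns grow to the right and rows downward; lengths in m; the calibration is good to about 2 mm. A picture is of the moment at which its call begins. There is no depth.
- bot.job_done(): hands the job in, once; it reports no verdict.
The state is a dict: "time": time; "q": joint angles; "qd": joint speeds; "joint_efforts": joint torques, N m; "tcp_pos": TCP position; "tcp_rot": TCP orientation; "ft_force": force on the tool from outside, world axes, zero at the start; "wrist_torque": the same for the moment, N m; "opening": opening from 0.0 (shut) to 1.0 (fully open).
Only numpy, scipy, OpenCV 4.12 (cv2) and the standard library are available. Lean on these libraries where they do the work, as an engineer would, in place of code of your own. Each camera call takes 0.05 s, during which the arm holds its last target.

## Working session

There is one attempt and no reset: what is moved stays moved. The work goes in short steps, Python scripts to look and compute and a tool call to move; the robot and the scene stay as the last step left them, time stands still between calls to the robot, and variables do not carry over. Pictures are saved under pics/ and viewed, and the job is handed in when it is done.

Besides the shell and the picture viewer there is one more tool, called after ">>>" as name([rows], argument=value, ...), one row to a line, values as JSON. play_rows: Moves the arm, as the interface text tells. Its arguments: {"type":"object","properties":{"targets":{"type":"array","items":{"type":"object","properties":{"delta_pos":{"type":"array","items":{"type":"number"}},"rot":{"type":"array","items":{"type":"number"}},"hand":{"type":"number"}}}},"grip_force":{"type":"number"}},"required":["targets"]}

```bash
mkdir -p pics; python3 - <<'E'
from rig import bot
import cv2
s=bot.get_state(); print(s)
for n in ["scene","top","wrist"]:
    i=bot.get_image(n); cv2.imwrite(f"pics/{n}0.png",i["color"][:,:,::-1]); print(n,i["K"],i["k1"],i["origin"],i["attitude"])
E
```

```text
{'time': 0.0, 'q': array([-1.44130075e+00,  3.81174322e-01,  1.29825674e+00,  3.23632813e-06,
        1.46356602e+00, -2.15306283e-01]), 'qd': array([-0.00050752,  0.00120484, -0.00038973,  0.00012065, -0.00045067,
        0.00158086]), 'joint_efforts': array([-3.36984458e-04, -4.48461270e+01, -2.31278318e+01, -2.11920146e-04,
        4.80349670e-03,  3.48969472e-06]), 'tcp_pos': array([ 0.18587618, -0.5174415 ,  0.30332469]), 'tcp_rot': array([-1.57049313e+00,  1.37131014e-03, -1.22599461e+00]), 'ft_force': array([ 0.30817763, -0.00572225,  1.30721285]), 'wrist_torque': array([ 0.01853902,  0.04111039, -0.03059395]), 'opening': 1.0006665598957716}
scene [[420.23060347   0.         260.0470278 ]
 [  0.         420.23060347 197.00695942]
 [  0.           0.           1.        ]] 0.044010147946170766 [1.23645366 0.31489581 0.9817514 ] [ 7.09040542e-01 -1.68242845e-03  2.05058408e+00]
top [[359.52038828   0.         256.23609248]
 [  0.         359.52038828 188.68048199]
 [  0.           0.           1.        ]] -0.002800746028445704 [ 0.53327755 -0.05424902  0.96123263] [ 0.08504175  0.03434762 -1.58769763]
wrist [[290.65190834   0.         251.20637027]
 [  0.         290.65190834 194.30219477]
 [  0.           0.           1.        ]] 0.011407634989390635 [ 0.25089012 -0.49555353  0.37254945] [-0.27380346  0.00126058 -1.22622323]
```

View pics/scene0.png

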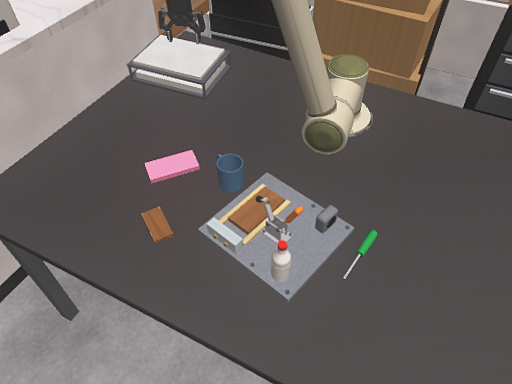

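View pics/top0.png

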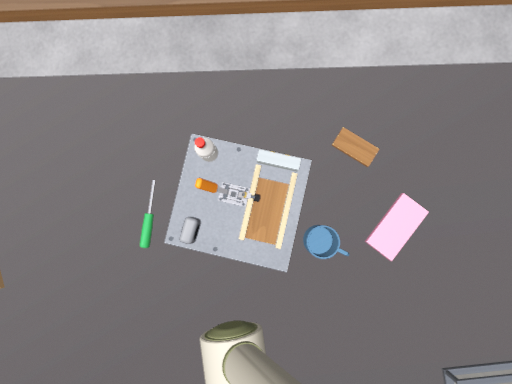

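View pics/wrist0.png

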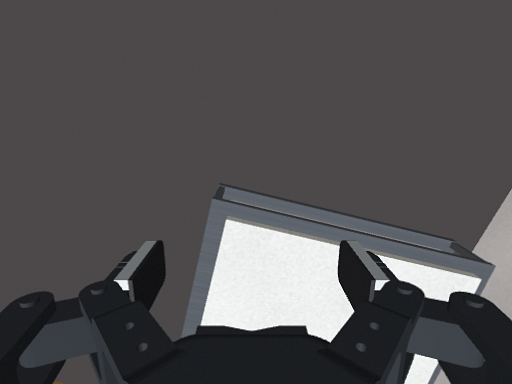

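The top view shows the jig with plate corners near (190,136), (311,158), (290,270) and (166,244). The stop is near (278,160), the board around (267,212) and the orange grip near (207,186). The small brown board at (355,147) and the pink one are the decoys. Next I measure the jig frame.

```bash
cat > h.py <<'E'
import numpy as np, cv2
from scipy.spatial.transform import Rotation as R
def ray(im,p):
    K=im["K"];p=np.atleast_2d(p).astype(float)
    d=np.c_[(p[:,0]-K[0,2])/K[0,0],(p[:,1]-K[1,2])/K[1,1]]
    u=cv2.undistortPoints(p[:,None,:],K,np.array([im["k1"],0,0,0.]))[:,0]
    return (R.from_euler('xyz',im["attitude"]).as_matrix()@np.c_[u[:,0],-u[:,1],-np.ones(len(u))].T).T
def plane(im,p,z):
    d=ray(im,p);o=np.array(im["origin"]);return o+d*((z-o[2])/d[:,2])[:,None]
def proj(im,P):
    P=np.atleast_2d(P);c=(P-np.array(im["origin"]))@R.from_euler('xyz',im["attitude"]).as_matrix()
    return cv2.projectPoints(np.c_[c[:,0],-c[:,1],-c[:,2]],np.zeros(3),np.zeros(3),im["K"],np.array([im["k1"],0,0,0.]))[0][:,0]
E
python3 - <<'E'
from rig import bot
from h import *
im=bot.get_image("top"); c=im["color"]; sc=bot.get_image("scene")
cv2.imwrite("pics/topz.png",cv2.resize(c[120:285,155:330,::-1],None,fx=4,fy=3.6,interpolation=cv2.INTER_CUBIC)[:600])
h=cv2.cvtColor(c,cv2.COLOR_RGB2HSV)
roi=np.zeros(c.shape[:2],np.uint8);roi[120:285,155:325]=1
fg=((h[...,2]>75)|(h[...,1]>150)&(h[...,2]>75)).astype(np.uint8)*roi
n,l,st,_=cv2.connectedComponentsWithStats(fg); k=1+np.argmax(st[1:,4])
pts=np.argwhere(l==k)[:,::-1].astype(np.float32)
r=cv2.minAreaRect(pts); 
hull=cv2.convexHull(pts)[:,0]
q=cv2.approxPolyDP(hull,8,True)[:,0]; print("rect",r,"poly",q)
P=plane(im,q,0.018);print(P.round(4)); print("sides",[np.linalg.norm(P[i]-P[i-1]).round(4) for i in range(len(P))])
for nm,m in dict(board=(h[...,0]>5)&(h[...,0]<16)&(h[...,1]>110)&(h[...,2]>50)&(h[...,2]<190)).items():
    m=m.astype(np.uint8)*roi; n,l,st,_=cv2.connectedComponentsWithStats(m); 
    for j in range(1,n):
        if st[j,4]>150:
            pp=np.argwhere(l==j)[:,::-1].astype(np.float32);b=cv2.boxPoints(cv2.minAreaRect(pp));print(nm,st[j],b.round(1).tolist(),plane(im,b,0.036).round(4).tolist())
E
```

```text
rect ((239.49998474121094, 201.99998474121094), (163.99996948242188, 168.99996948242188), 90.0) poly [[324. 284.]
 [155. 284.]
 [155. 120.]
 [324. 120.]]
[[ 0.3659 -0.1927  0.018 ]
 [ 0.3706  0.2445  0.018 ]
 [ 0.8062  0.2477  0.018 ]
 [ 0.7941 -0.2067  0.018 ]]
sides [np.float64(0.4285), np.float64(0.4372), np.float64(0.4356), np.float64(0.4546)]
```

View pics/topz.png

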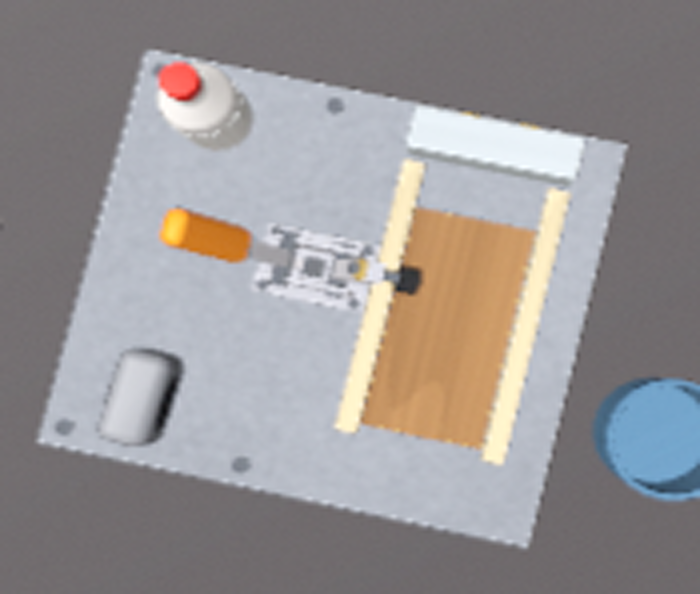

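```bash
python3 - <<'E'
from rig import bot
from h import *
im=bot.get_image("top"); c=im["color"]; h=cv2.cvtColor(c,cv2.COLOR_RGB2HSV)
print(h[200,160],h[230,230],h[215,265])
roi=np.zeros(c.shape[:2],np.uint8);roi[120:285,155:330]=1
fg=(h[...,2]>int(h[230,230,2])*.65+0.35*int(h[200,160,2])).astype(np.uint8)*roi
fg=cv2.morphologyEx(fg,cv2.MORPH_CLOSE,np.ones((5,5)))
fg=cv2.morphologyEx(fg,cv2.MORPH_OPEN,np.ones((3,3)))
n,l,st,_=cv2.connectedComponentsWithStats(fg); k=1+np.argmax(st[1:,4]); print(st[k])
cn=max(cv2.findContours((l==k).astype(np.uint8),cv2.RETR_EXTERNAL,cv2.CHAIN_APPROX_NONE)[0],key=cv2.contourArea)[:,0].astype(np.float32)
est=np.array([[191.2,133.9],[311.7,160.3],[287.2,271.9],[164.5,242.8]])
lines=[]
for i in range(4):
    a,b=est[i],est[(i+1)%4];t=(b-a)/np.linalg.norm(b-a);nn=np.array([-t[1],t[0]])
    s=(cn-a)@t;d=(cn-a)@nn;L=np.linalg.norm(b-a)
    e=cn[(abs(d)<4)&(s>.1*L)&(s<.9*L)]
    vx,vy,x,y=cv2.fitLine(e,cv2.DIST_HUBER,0,.01,.01)[:,0]
    lines.append(np.cross([x,y,1],[x+vx,y+vy,1]))
C=[]
for i in range(4):
    p=np.cross(lines[i-1],lines[i]);C.append(p[:2]/p[2])
C=np.array(C); print(C.round(1))
P=plane(im,C,0.018)[:,:2]; print(P.round(4),[np.linalg.norm(P[i]-P[i-1]).round(4) for i in range(4)])
# jig coords TL=(150,165) TR=(150,-165) BR=(-150,-165) BL
J=np.array([[150,165],[150,-165],[-150,-165],[-150,165]])/1000
o=P.mean(0);z=((P-o)*[1,1])@[1,1j]; w=(z*np.conj(J@[1,1j])).sum(); th=np.angle(w); print("jig",o,th)
Rm=np.array([[np.cos(th),-np.sin(th)],[np.sin(th),np.cos(th)]]); print("resid",(P-o-J@Rm.T).round(4))
np.save("jig.npy",[o[0],o[1],th])
# overlay check
def W(x,y,z): return np.r_[o+Rm@[x,y],z]
items=[W(.11,-.08,.027),W(.015,.03,.068),W(.015,.03+.1*np.cos(1.15),.068+.1*np.sin(1.15)),W(-.095,-.1285,.03),W(-.095,-.0315,.03),W(.105,-.1285,.03),W(.105,-.0315,.03),W(.125,-.08,.06)]
v=c[:,:,::-1].copy();v=cv2.resize(v,None,fx=4,fy=4,interpolation=cv2.INTER_CUBIC)
for p in items:
    q=proj(im,p)[0]; cv2.circle(v,tuple(int(a*4+1.5) for a in q),4,(0,0,255),1)
cv2.imwrite("pics/ov.png",v[480:1080,600:1340])
sc=bot.get_image("scene");v=cv2.resize(sc["color"][:,:,::-1],None,fx=4,fy=4,interpolation=cv2.INTER_CUBIC)
for p in items+[W(*a,.018) for a in J]:
    q=proj(sc,p)[0]; cv2.circle(v,tuple(int(a*4+1.5) for a in q),4,(0,0,255),1)
cv2.imwrite("pics/ov2.png",v[620:1220,720:1500])
# board near/far ends: wood mask, jig coords at z=.036
m=((h[...,0]>4)&(h[...,0]<17)&(h[...,1]>110)&(h[...,2]<200)).astype(np.uint8)*roi
p=np.argwhere(m)[:,::-1];q=(plane(im,p,.036)[:,:2]-o)@Rm
q=q[(q[:,1]<-.045)&(q[:,1]>-.115)];print("wood n",len(q),"x pct",np.percentile(q[:,0],[0,1,2,50,98,99,100]).round(4),np.percentile(q[:,1],[1,99]).round(4))
E
```

```text
[162  11 117] [110  19 200] [ 15 128 194]
[  165   134   146   137 13880]
[[191.8 133.9]
 [310.6 160.1]
 [286.  270.9]
 [164.6 241.9]]
[[ 0.7653  0.1475]
 [ 0.6872 -0.168 ]
 [ 0.4001 -0.0964]
 [ 0.4789  0.2199]] [np.float64(0.2954), np.float64(0.325), np.float64(0.2959), np.float64(0.3259)]
jig [0.58287886 0.02574679] -0.24452268225282878
resid [[-0.0031 -0.002 ]
 [-0.0012  0.0027]
 [ 0.0027  0.0016]
 [ 0.0016 -0.0023]]
wood n 961 x pct [-0.0851 -0.0812 -0.077  -0.0012  0.0671  0.0687  0.0701] [-0.0953 -0.0455]
```

View pics/ov.png

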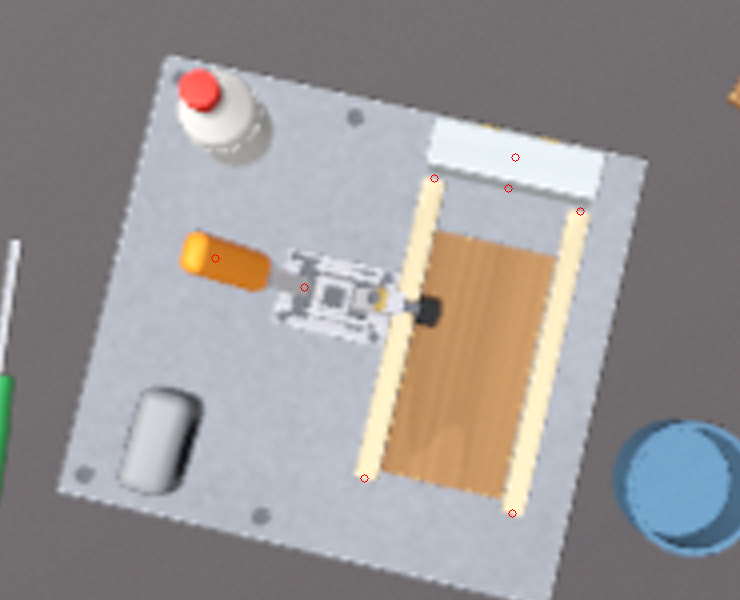

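View pics/ov2.png

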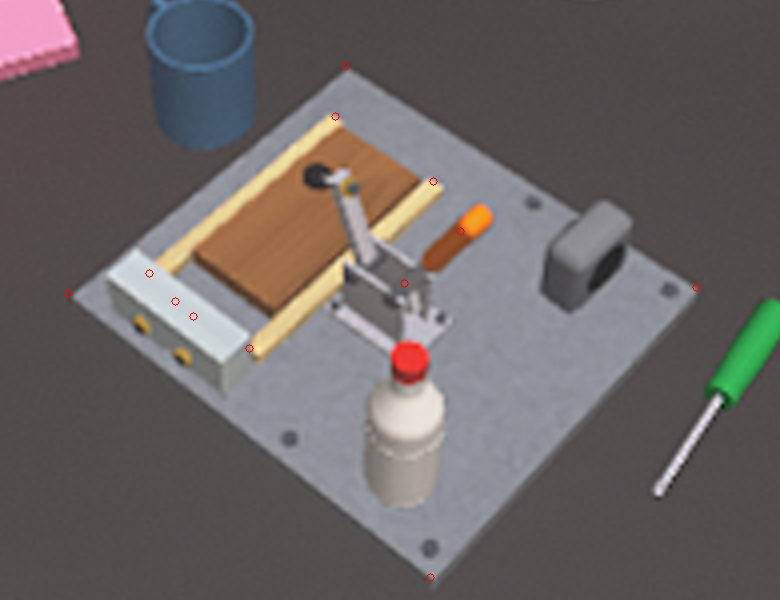

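The jig fit agrees in both views to about 2–3 mm: the projected rail ends, pivot and stop land on their features. The board's near end is at jig x ≈ -0.086 and its end is about 38 mm short of the stop. Next I work out the move targets and check the bystanders' clearances.

```bash
cat >> h.py <<'E'
def jw(x,y,z):
    ox,oy,t=np.load("jig.npy");return np.array([ox+np.cos(t)*x-np.sin(t)*y,oy+np.sin(t)*x+np.cos(t)*y,z])
def wj(p):
    ox,oy,t=np.load("jig.npy");d=np.array(p)[:2]-[ox,oy];return np.array([np.cos(t)*d[0]+np.sin(t)*d[1],-np.sin(t)*d[0]+np.cos(t)*d[1],p[2]])
def tip(s): 
    m=R.from_euler('xyz',s["tcp_rot"]).as_matrix();return np.array(s["tcp_pos"])+.073*m[:,1]
E
python3 - <<'E'
from rig import bot
from h import *
s=bot.get_state();t=np.load("jig.npy")[2]
d=np.sin(np.radians(15))*np.array([np.cos(t),np.sin(t),0])+np.array([0,0,-np.cos(np.radians(15))])
for T in [(-.14,-.08,.12),(-.14,-.08,.026),(-.05,-.08,.026)]:
    p=jw(*T)-.073*d; print(T,p.round(4),(p-s["tcp_pos"]).round(4))
print("tip",tip(s),"time",s["time"])
im=bot.get_image("top");sc=bot.get_image("scene")
for n,a,z in [("cap",(200,143),.14),("tape",(189,229),.06),("mugtop",(323,242),.09)]: print(n,wj(plane(im,a,z)[0]).round(3))
E
```

```text
(-0.14, -0.08, 0.12) [ 0.4093 -0.0134  0.1905] [ 0.2235  0.5042 -0.1133]
(-0.14, -0.08, 0.026) [ 0.4093 -0.0134  0.0965] [ 0.2235  0.5042 -0.2073]
(-0.05, -0.08, 0.026) [ 0.4967 -0.0352  0.0965] [ 0.3108  0.4824 -0.2073]
tip [ 0.18588855 -0.51754408  0.23077658] time 0.35
cap [0.108 0.106 0.14 ]
tape [-0.097  0.1    0.06 ]
mugtop [-0.052 -0.228  0.09 ]
```

>>> play_rows([
  {"delta_pos":[0.014,0.0315,0],"rot":[0,0,0],"hand":0},
  {"delta_pos":[0.014,0.0315,0],"rot":[0,0,0],"hand":0},
  {"delta_pos":[0.014,0.0315,0],"rot":[0,0,-4],"hand":0},
  {"delta_pos":[0.014,0.0315,0],"rot":[0,0,-4],"hand":0},
  {"delta_pos":[0.014,0.0315,0],"rot":[0,0,-4],"hand":0},
  {"delta_pos":[0.014,0.0315,0],"rot":[0,0,-4],"hand":0},
  {"delta_pos":[0.014,0.0315,0],"rot":[0,0,-4],"hand":0},
  {"delta_pos":[0.014,0.0315,0],"rot":[0,0,-4],"hand":0},
  {"delta_pos":[0.014,0.0315,0],"rot":[0,0,-4],"hand":0},
  {"delta_pos":[0.014,0.0315,0],"rot":[0,0,-4],"hand":0},
  {"delta_pos":[0.014,0.0315,0],"rot":[0,0,-1.7],"hand":0},
  {"delta_pos":[0.014,0.0315,0],"rot":[0,0,0],"hand":0},
  {"delta_pos":[0.014,0.0315,0],"rot":[0,0,0],"hand":0},
  {"delta_pos":[0.014,0.0315,0],"rot":[-1.2,-4.9,0],"hand":0},
  {"delta_pos":[0.014,0.0315,0],"rot":[-1.2,-4.9,0],"hand":0},
  {"delta_pos":[0.014,0.0315,0],"rot":[-1.2,-4.8,0],"hand":0},
  {"delta_pos":[0,0,-0.03],"rot":[0,0,0],"hand":0},
  {"delta_pos":[0,0,-0.03],"rot":[0,0,0],"hand":0},
  {"delta_pos":[0,0,-0.03],"rot":[0,0,0],"hand":0},
  {"delta_pos":[0,0,-0.023],"rot":[0,0,0],"hand":0},
])

```text
time: 2.12
tcp_pos: [0.4093, -0.0131, 0.1894]
tcp_rot: [-1.309, 0.0, -1.813]
ft_force: [0.1, -0.1, -0.1]
opening: 0.001
```

```bash
cat > look.py <<'E'
import sys
from rig import bot
from h import *
s=bot.get_state();print("t",s["time"],"tcp",s["tcp_pos"].round(4),"tipJ",wj(tip(s)).round(4),"F",s["ft_force"].round(2))
print((R.from_euler('xyz',s["tcp_rot"]).as_matrix()).round(3).tolist(),s["q"].round(2),s["opening"])
im=bot.get_image("top");sc=bot.get_image("scene")
t=cv2.resize(im["color"][115:305,145:345,::-1],None,fx=2,fy=2,interpolation=cv2.INTER_CUBIC)
u=cv2.resize(sc["color"][115:305,165:365,::-1],None,fx=2,fy=2,interpolation=cv2.INTER_CUBIC)
cv2.imwrite(f"pics/{sys.argv[1]}.png",np.hstack([t,u]))
E
python3 look.py a1
```

```text
t 2.1167 tcp [ 0.4093 -0.0131  0.1894] tipJ [-0.1401 -0.0796  0.1189] F [ 0.08 -0.07 -0.1 ]
[[-0.24, 0.251, 0.938], [-0.971, -0.062, -0.232], [-0.0, -0.966, 0.259]] [-0.33  0.22  1.97  0.04  0.7   1.45] 0.0007904952630482519
```

View pics/a1.png

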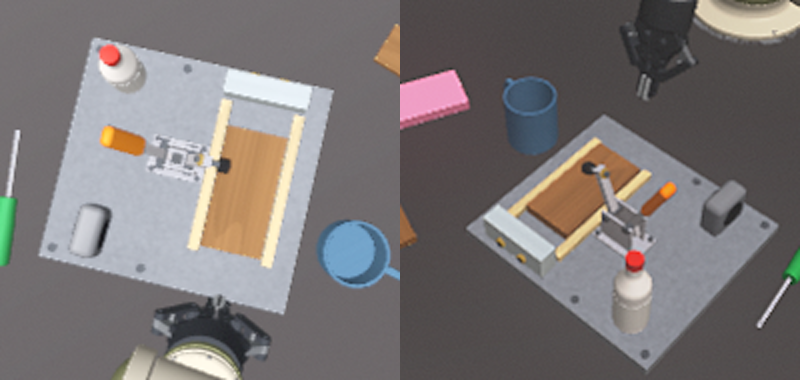

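The closed fingers are behind the board's near end, at (218,303) in the left crop, and on its centreline. The handle is still open. I descend, then slide forward in steps while watching the force.

>>> play_rows([
  {"delta_pos":[0,0,-0.025],"rot":[0,0,0],"hand":0},
  {"delta_pos":[0,0,-0.025],"rot":[0,0,0],"hand":0},
  {"delta_pos":[0,0,-0.02],"rot":[0,0,0],"hand":0},
  {"delta_pos":[0,0,-0.015],"rot":[0,0,0],"hand":0},
  {"delta_pos":[0,0,-0.0075],"rot":[0,0,0],"hand":0},
  {"delta_pos":[0,0,0],"rot":[0,0,0],"hand":0},
  {"delta_pos":[0.0097,-0.0024,0],"rot":[0,0,0],"hand":0},
  {"delta_pos":[0.0097,-0.0024,0],"rot":[0,0,0],"hand":0},
  {"delta_pos":[0.0097,-0.0024,0],"rot":[0,0,0],"hand":0},
  {"delta_pos":[0.0049,-0.0012,0],"rot":[0,0,0],"hand":0},
  {"delta_pos":[0.0049,-0.0012,0],"rot":[0,0,0],"hand":0},
  {"delta_pos":[0.0049,-0.0012,0],"rot":[0,0,0],"hand":0},
  {"delta_pos":[0.0049,-0.0012,0],"rot":[0,0,0],"hand":0},
])

```text
time: 3.3
tcp_pos: [0.4587, -0.0256, 0.0988]
tcp_rot: [-1.309, 0.0, -1.814]
ft_force: [-1.6, -0.6, 1.1]
opening: 0.003
```

```bash
python3 look.py a2
```

```text
t 3.3 tcp [ 0.4587 -0.0256  0.0988] tipJ [-0.0892 -0.0798  0.0283] F [-1.59 -0.61  1.07]
[[-0.241, 0.252, 0.937], [-0.971, -0.062, -0.233], [-0.0, -0.966, 0.259]] [-0.32  0.47  1.96  0.05  0.46  1.45] 0.0025327363810287466
```

View pics/a2.png

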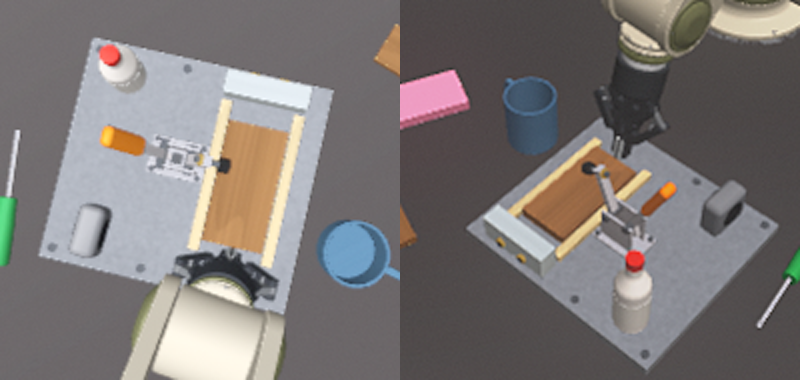

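Contact is made at about 1.6 N and the board is sliding. I keep pushing.

>>> play_rows([
  {"delta_pos":[0.0039,-0.001,-0.001],"rot":[0,0,0],"hand":0},
  {"delta_pos":[0.0039,-0.001,-0.001],"rot":[0,0,0],"hand":0},
  {"delta_pos":[0.0039,-0.001,0],"rot":[0,0,0],"hand":0},
  {"delta_pos":[0.0039,-0.001,0],"rot":[0,0,0],"hand":0},
  {"delta_pos":[0.0039,-0.001,0],"rot":[0,0,0],"hand":0},
  {"delta_pos":[0.0039,-0.001,0],"rot":[0,0,0],"hand":0},
  {"delta_pos":[0,0,0],"rot":[0,0,0],"hand":0},
])

```text
time: 3.98
tcp_pos: [0.483, -0.0319, 0.0965]
tcp_rot: [-1.307, 0.0, -1.814]
ft_force: [-0.8, -0.0, 0.3]
opening: 0.002
```

```bash
python3 look.py a3
```

```text
t 3.9833 tcp [ 0.483  -0.0319  0.0965] tipJ [-0.064  -0.0801  0.026 ] F [-0.85 -0.    0.3 ]
[[-0.241, 0.253, 0.937], [-0.971, -0.062, -0.233], [-0.0, -0.965, 0.261]] [-0.32  0.5   1.89  0.04  0.49  1.46] 0.0020516290642973965
```

View pics/a3.png

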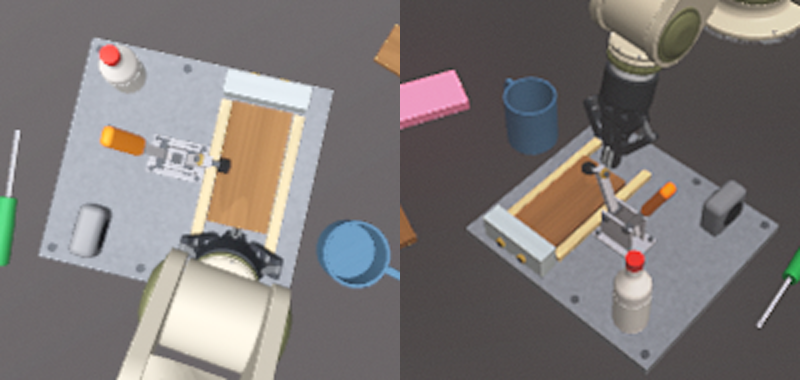

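Only a few millimetres remain, so I take small steps and watch for the stop force.

>>> play_rows([
  {"delta_pos":[0.002,-0.0005,0],"rot":[0,0,0],"hand":0},
  {"delta_pos":[0.002,-0.0005,0],"rot":[0,0,0],"hand":0},
  {"delta_pos":[0,0,0],"rot":[0,0,0],"hand":0},
])

```text
time: 4.33
tcp_pos: [0.4863, -0.0327, 0.0965]
tcp_rot: [-1.308, 0.0, -1.814]
ft_force: [-0.8, 0.6, 0.1]
opening: -0.002
```

>>> play_rows([
  {"delta_pos":[0.002,-0.0005,0],"rot":[0,0,0],"hand":0},
  {"delta_pos":[0,0,0],"rot":[0,0,0],"hand":0},
])

```text
time: 4.5
tcp_pos: [0.4878, -0.033, 0.0964]
tcp_rot: [-1.309, 0.001, -1.814]
ft_force: [-2.9, 0.9, 1.4]
opening: 0.003
```

>>> play_rows([
  {"delta_pos":[0.002,-0.0005,0],"rot":[0,0,0],"hand":0},
  {"delta_pos":[0,0,0],"rot":[0,0,0],"hand":0},
])

```text
time: 4.67
tcp_pos: [0.4884, -0.033, 0.096]
tcp_rot: [-1.313, 0.001, -1.814]
ft_force: [-9.6, 1.5, 5.8]
opening: -0.0
```

The force rises to 10 N without further travel, and the tip's front edge is at jig x ≈ -0.05, which matches home. I hold briefly, then look.

>>> play_rows([
  {"delta_pos":[0.001,-0.0002,0],"rot":[0,0,0],"hand":0},
  {"delta_pos":[0,0,0],"rot":[0,0,0],"hand":0},
  {"delta_pos":[0,0,0],"rot":[0,0,0],"hand":0},
])

```text
time: 4.92
tcp_pos: [0.4886, -0.033, 0.0959]
tcp_rot: [-1.315, 0.001, -1.814]
ft_force: [-13.8, 1.7, 9.0]
opening: -0.003
```

```bash
python3 look.py a4; python3 - <<'E'
from rig import bot
from h import *
sc=bot.get_image("scene");cv2.imwrite("pics/a4z.png",cv2.resize(sc["color"][180:280,190:320,::-1],None,fx=6,fy=6,interpolation=cv2.INTER_CUBIC))
E
```

```text
t 4.9167 tcp [ 0.4886 -0.033   0.0959] tipJ [-0.0588 -0.0797  0.0252] F [-13.77   1.73   8.99]
[[-0.24, 0.246, 0.939], [-0.971, -0.06, -0.233], [-0.001, -0.967, 0.253]] [-0.32  0.51  1.87  0.04  0.51  1.46] -0.003279232186363062
```

View pics/a4.png

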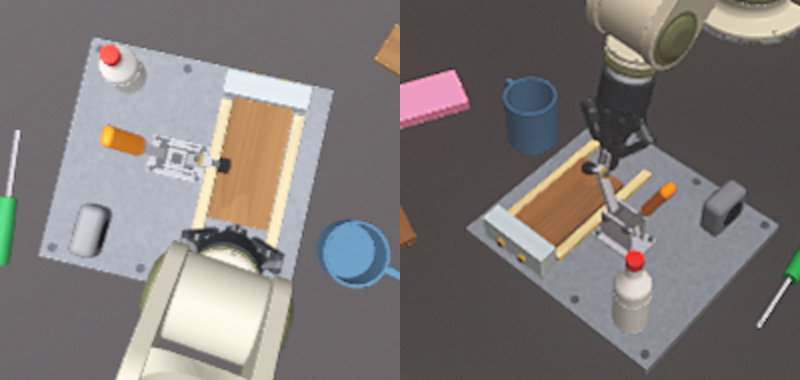

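View pics/a4z.png

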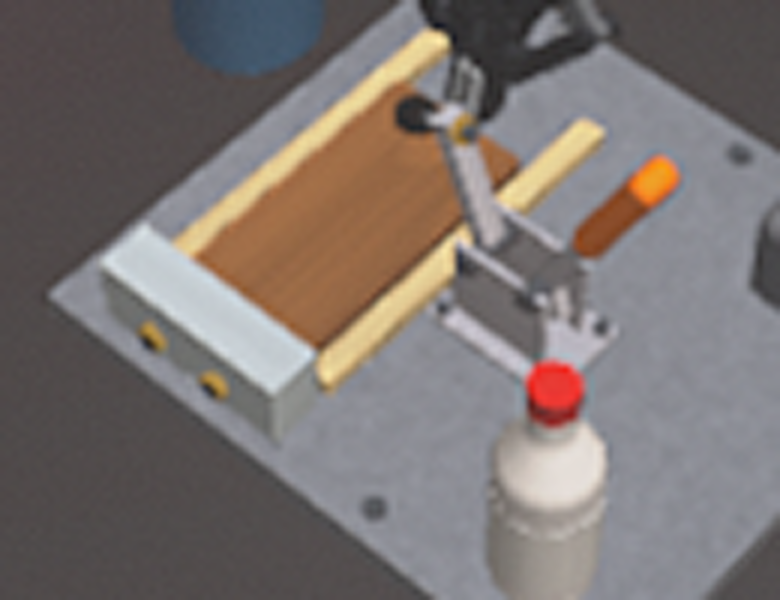

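The board's end is flush with the stop face: no plate is visible between them in the zoom, the board is square between the rails, and the handle is still open. I back off, rise, straighten the tool, and turn the jaws along jig x above the clamp.

>>> play_rows([
  {"delta_pos":[-0.0388,0.0097,0],"rot":[0,0,0],"hand":0},
  {"delta_pos":[0,0,0.038],"rot":[0,0,0],"hand":0},
  {"delta_pos":[0,0,0.038],"rot":[0,0,0],"hand":0},
  {"delta_pos":[0,0,0.038],"rot":[0,0,0],"hand":0},
  {"delta_pos":[0,0,0.038],"rot":[1.2,4.9,0],"hand":0},
  {"delta_pos":[0,0,0.038],"rot":[1.2,4.9,0],"hand":0},
  {"delta_pos":[0,0,0.038],"rot":[1.2,4.8,0],"hand":0},
  {"delta_pos":[0.012,0.0061,0],"rot":[0,0,6.92],"hand":0},
  {"delta_pos":[0.012,0.0061,0],"rot":[0,0,6.92],"hand":0},
  {"delta_pos":[0.012,0.0061,0],"rot":[0,0,6.92],"hand":0},
  {"delta_pos":[0.012,0.0061,0],"rot":[0,0,6.92],"hand":0},
  {"delta_pos":[0.012,0.0061,0],"rot":[0,0,6.92],"hand":0},
  {"delta_pos":[0.012,0.0061,0],"rot":[0,0,6.92],"hand":0},
  {"delta_pos":[0.012,0.0061,0],"rot":[0,0,6.92],"hand":0},
  {"delta_pos":[0.012,0.0061,0],"rot":[0,0,6.92],"hand":0},
  {"delta_pos":[0.012,0.0061,0],"rot":[0,0,6.92],"hand":0},
  {"delta_pos":[0.012,0.0061,0],"rot":[0,0,6.92],"hand":0},
  {"delta_pos":[0.012,0.0061,0],"rot":[0,0,6.92],"hand":0},
  {"delta_pos":[0.012,0.0061,0],"rot":[0,0,6.92],"hand":0},
  {"delta_pos":[0.012,0.0061,0],"rot":[0,0,6.92],"hand":0},
])

```text
time: 6.73
tcp_pos: [0.6099, 0.0553, 0.3065]
tcp_rot: [-1.532, 0.0, -0.238]
ft_force: [-1.0, 0.1, 0.1]
opening: -0.001
```

```bash
python3 look.py a5; python3 - <<'E'
from rig import bot
from h import *
im=bot.get_image("wrist");cv2.imwrite("pics/a5w.png",im["color"][:,:,::-1])
E
```

```text
t 6.7333 tcp [0.6099 0.0553 0.3065] tipJ [0.019  0.038  0.2336] F [-1.01  0.05  0.09]
[[0.972, 0.009, 0.235], [-0.235, 0.038, 0.971], [-0.0, -0.999, 0.039]] [-0.11  0.49  1.11  0.04  1.54  0.12] -0.0011865848859155745
```

View pics/a5.png

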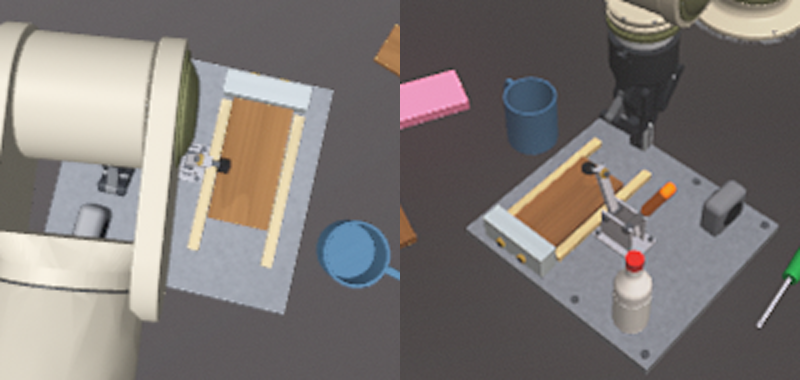

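View pics/a5w.png

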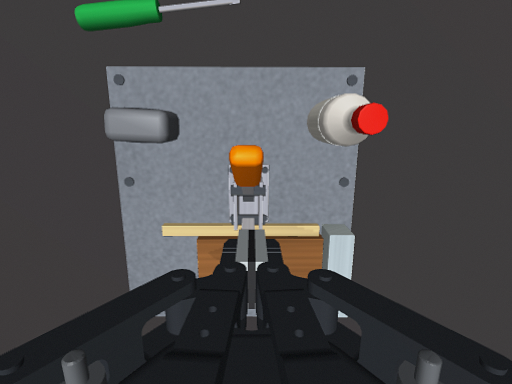

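The wrist view shows the closed fingers (col 252) lined up with the orange grip (col 247), on the board side of it. The bystanders are untouched. I descend between arm and handle and approach the grip's upper side.

>>> play_rows([
  {"delta_pos":[-0.0046,-0.0019,-0.02],"rot":[0,0,0],"hand":0},
  {"delta_pos":[0,0,-0.02],"rot":[0,0,0],"hand":0},
  {"delta_pos":[0,0,-0.02],"rot":[0,0,0],"hand":0},
  {"delta_pos":[0,0,-0.02],"rot":[0,0,0],"hand":0},
  {"delta_pos":[0,0,-0.004],"rot":[0,0,0],"hand":0},
  {"delta_pos":[0,0,0],"rot":[0,0,0],"hand":0},
  {"delta_pos":[0.0008,0.0033,0.0008],"rot":[0,0,0],"hand":0},
  {"delta_pos":[0.0008,0.0033,0.0008],"rot":[0,0,0],"hand":0},
  {"delta_pos":[0,0,0],"rot":[0,0,0],"hand":0},
])

```text
time: 7.63
tcp_pos: [0.6066, 0.0603, 0.2258]
tcp_rot: [-1.531, -0.002, -0.244]
ft_force: [-0.3, 0.2, 0.4]
opening: 0.003
```

```bash
python3 look.py a6; python3 - <<'E'
from rig import bot
from h import *
im=bot.get_image("wrist");cv2.imwrite("pics/a6w.png",im["color"][:,:,::-1])
E
```

```text
t 7.6333 tcp [0.6066 0.0603 0.2258] tipJ [0.0148 0.0421 0.1528] F [-0.28  0.22  0.38]
[[0.97, 0.011, 0.241], [-0.241, 0.038, 0.97], [0.002, -0.999, 0.04]] [-0.11  0.54  1.26  0.04  1.34  0.13] 0.003006981714244355
```

View pics/a6.png

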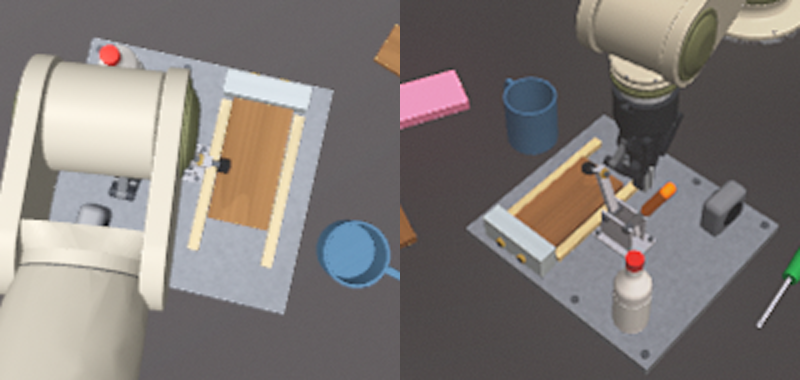

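View pics/a6w.png

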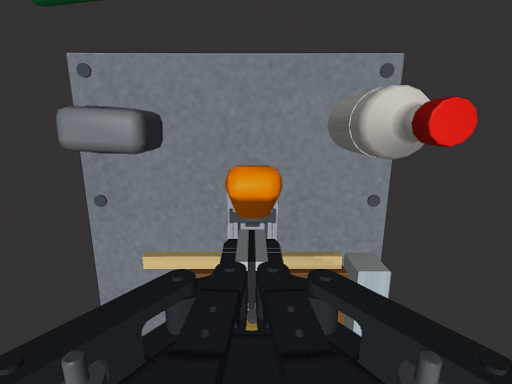

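The fingers sit right behind the grip (col 254) and are centred on it at cols 235–268. There is no contact yet. Now I press along the arc: the first segments first.

>>> play_rows([
  {"delta_pos":[0.0008,0.0033,0.0004],"rot":[0,0,0],"hand":0},
  {"delta_pos":[0.0008,0.0033,0.0004],"rot":[0,0,0],"hand":0},
  {"delta_pos":[0.001,0.004,-0.0019],"rot":[0,0,0],"hand":0},
  {"delta_pos":[0.001,0.004,-0.0019],"rot":[0,0,0],"hand":0},
  {"delta_pos":[0.001,0.004,-0.0019],"rot":[0,0,0],"hand":0},
  {"delta_pos":[0.001,0.004,-0.0019],"rot":[0,0,0],"hand":0},
  {"delta_pos":[0,0,0],"rot":[0,0,0],"hand":0},
])

```text
time: 8.37
tcp_pos: [0.612, 0.0829, 0.2173]
tcp_rot: [-1.532, 0.0, -0.243]
ft_force: [0.0, -1.0, 4.7]
opening: 0.004
```

```bash
python3 look.py a7; python3 - <<'E'
from rig import bot
from h import *
im=bot.get_image("wrist");cv2.imwrite("pics/a7w.png",im["color"][:,:,::-1])
E
```

```text
t 8.3667 tcp [0.612  0.0829 0.2173] tipJ [0.0145 0.0653 0.1444] F [ 0.02 -0.96  4.75]
[[0.971, 0.009, 0.24], [-0.24, 0.038, 0.97], [-0.0, -0.999, 0.039]] [-0.07  0.56  1.24  0.04  1.33  0.16] 0.003958015720063467
```

View pics/a7.png

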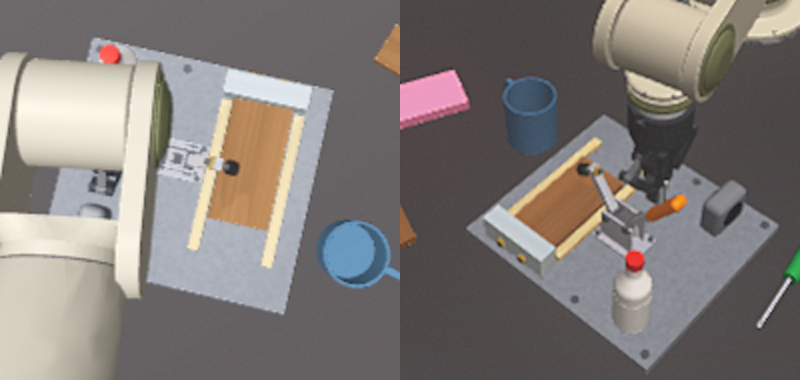

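View pics/a7w.png

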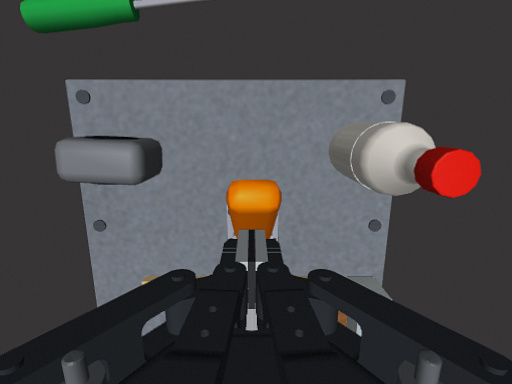

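The handle and clamp arm are swinging as expected, at about 5 N. I continue along the arc through the dead point.

>>> play_rows([
  {"delta_pos":[0.0009,0.0035,-0.0027],"rot":[0,0,0],"hand":0},
  {"delta_pos":[0.0009,0.0035,-0.0027],"rot":[0,0,0],"hand":0},
  {"delta_pos":[0.0009,0.0035,-0.0027],"rot":[0,0,0],"hand":0},
  {"delta_pos":[0.0009,0.0035,-0.0027],"rot":[0,0,0],"hand":0},
  {"delta_pos":[0.0007,0.0029,-0.0034],"rot":[0,0,0],"hand":0},
  {"delta_pos":[0.0007,0.0029,-0.0034],"rot":[0,0,0],"hand":0},
  {"delta_pos":[0.0007,0.0029,-0.0034],"rot":[0,0,0],"hand":0},
  {"delta_pos":[0.0007,0.0029,-0.0034],"rot":[0,0,0],"hand":0},
])

```text
time: 9.18
tcp_pos: [0.6185, 0.1082, 0.1942]
tcp_rot: [-1.53, -0.001, -0.244]
ft_force: [0.0, -0.8, 9.0]
opening: -0.0
```

```bash
python3 look.py a8
```

```text
t 9.1833 tcp [0.6185 0.1082 0.1942] tipJ [0.0147 0.0916 0.1213] F [ 0.03 -0.83  9.02]
[[0.97, 0.011, 0.241], [-0.241, 0.039, 0.97], [0.001, -0.999, 0.04]] [-0.03  0.6   1.24  0.04  1.29  0.21] -0.0004841662936049933
```

View pics/a8.png

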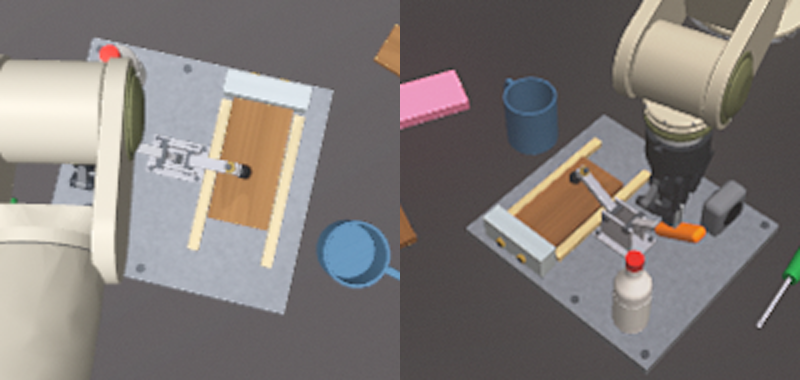

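>>> play_rows([
  {"delta_pos":[0.0006,0.0022,-0.0038],"rot":[0,0,0],"hand":0},
  {"delta_pos":[0.0006,0.0022,-0.0038],"rot":[0,0,0],"hand":0},
  {"delta_pos":[0.0006,0.0022,-0.0038],"rot":[0,0,0],"hand":0},
  {"delta_pos":[0.0006,0.0022,-0.0038],"rot":[0,0,0],"hand":0},
  {"delta_pos":[0.0004,0.0015,-0.0043],"rot":[0,0,0],"hand":0},
  {"delta_pos":[0.0004,0.0015,-0.0043],"rot":[0,0,0],"hand":0},
  {"delta_pos":[0.0004,0.0015,-0.0043],"rot":[0,0,0],"hand":0},
  {"delta_pos":[0,0,0],"rot":[0,0,0],"hand":0},
  {"delta_pos":[0,0,0],"rot":[0,0,0],"hand":0},
  {"delta_pos":[0,0,0],"rot":[0,0,0],"hand":0},
])

```text
time: 10.12
tcp_pos: [0.6218, 0.1211, 0.1649]
tcp_rot: [-1.532, 0.001, -0.243]
ft_force: [0.6, -0.5, 0.2]
opening: -0.0
```

```bash
python3 look.py a9
```

```text
t 10.1167 tcp [0.6218 0.1211 0.1649] tipJ [0.0146 0.1048 0.092 ] F [ 0.58 -0.46  0.18]
[[0.971, 0.009, 0.241], [-0.241, 0.038, 0.97], [-0.001, -0.999, 0.039]] [-0.01  0.64  1.26  0.04  1.23  0.22] -0.00045187174442373767
```

View pics/a9.png

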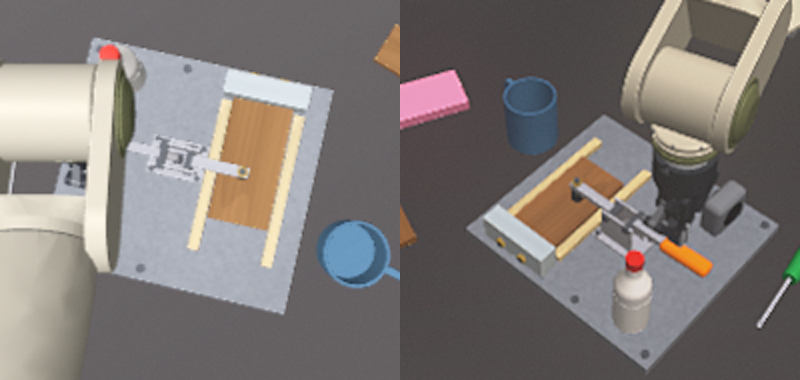

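The handle snapped away from the fingers, the arm lies level with its foot on the board, and the force has dropped to zero. I retreat upward and back for an unobstructed check.

>>> play_rows([
  {"delta_pos":[0,0,0.03],"rot":[0,0,0],"hand":0},
  {"delta_pos":[0,0,0.035],"rot":[0,0,0],"hand":0},
  {"delta_pos":[0,0,0.035],"rot":[0,0,0],"hand":0},
  {"delta_pos":[0,0,0.035],"rot":[0,0,0],"hand":0},
  {"delta_pos":[-0.03,0,0],"rot":[0,0,0],"hand":0},
  {"delta_pos":[-0.03,0,0],"rot":[0,0,0],"hand":0},
  {"delta_pos":[-0.03,0,0],"rot":[0,0,0],"hand":0},
  {"delta_pos":[-0.03,0,0],"rot":[0,0,0],"hand":0},
  {"delta_pos":[-0.03,0,0],"rot":[0,0,0],"hand":0},
  {"delta_pos":[-0.03,0,0],"rot":[0,0,0],"hand":0},
  {"delta_pos":[-0.03,0,0],"rot":[0,0,0],"hand":0},
  {"delta_pos":[-0.02,0,0],"rot":[0,0,0],"hand":0},
  {"delta_pos":[0,0,0],"rot":[0,0,0],"hand":0},
])

```text
time: 11.3
tcp_pos: [0.3885, 0.1214, 0.3004]
tcp_rot: [-1.532, 0.001, -0.243]
ft_force: [0.2, -0.2, -0.8]
opening: -0.0
```

```bash
python3 look.py b1; python3 - <<'E'
from rig import bot
from h import *
im=bot.get_image("top");c=im["color"];sc=bot.get_image("scene");h=cv2.cvtColor(c,cv2.COLOR_RGB2HSV)
cv2.imwrite("pics/b1z.png",cv2.resize(sc["color"][180:280,190:320,::-1],None,fx=6,fy=6,interpolation=cv2.INTER_CUBIC))
m=((h[...,0]>4)&(h[...,0]<19)&(h[...,1]>110)&(h[...,2]<205)); m[:120]=0;m[285:]=0;m[:,:155]=0;m[:,325:]=0
q=np.array([wj(x) for x in plane(im,np.argwhere(m)[:,::-1],.036)])
q=q[(q[:,1]<-.045)&(q[:,1]>-.115)]
print("wood x",np.percentile(q[:,0],[0,1,99,100]).round(4))
hs=cv2.cvtColor(sc["color"],cv2.COLOR_RGB2HSV);o=((hs[...,0]>8)&(hs[...,0]<16)&(hs[...,1]>200)&(hs[...,2]>120)).astype(np.uint8);o[:170]=0
n,l,st,ct=cv2.connectedComponentsWithStats(o);print(st[1:][st[1:,4]>20],ct[1:][st[1:,4]>20])
for a in (0.05,.35): print(a,[proj(sc,jw(.015,.03+r*np.cos(a),.068+r*np.sin(a)))[0].round(1) for r in (.05,.0875,.125)])
E
```

```text
t 11.3 tcp [0.3885 0.1214 0.3004] tipJ [-0.2118  0.0486  0.2275] F [ 0.15 -0.22 -0.78]
[[0.971, 0.008, 0.24], [-0.24, 0.038, 0.97], [-0.001, -0.999, 0.039]] [-0.01  0.12  1.67  0.04  1.34  0.23] -4.849258465049224e-05
wood x [-0.0487 -0.047   0.1067  0.1085]
[[295 234  25  19  68]] [[305.54411765 244.14705882]]
0.05 [array([295.4, 235. ]), array([306.7, 242.4]), array([318.4, 250.1])]
0.35 [array([294.8, 231.2]), array([305.9, 235.6]), array([317.6, 240.3])]
```

View pics/b1.png

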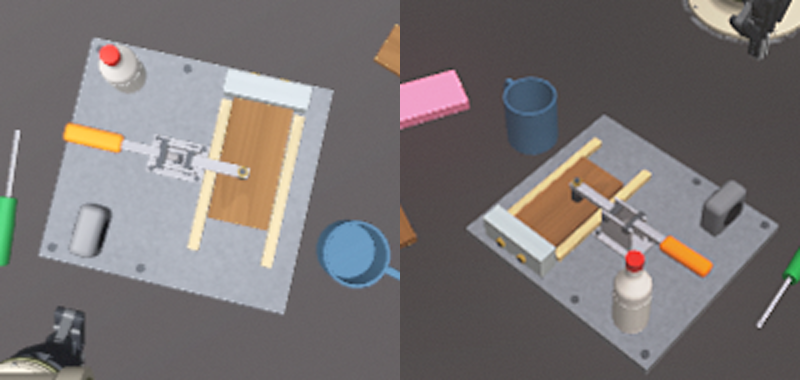

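View pics/b1z.png

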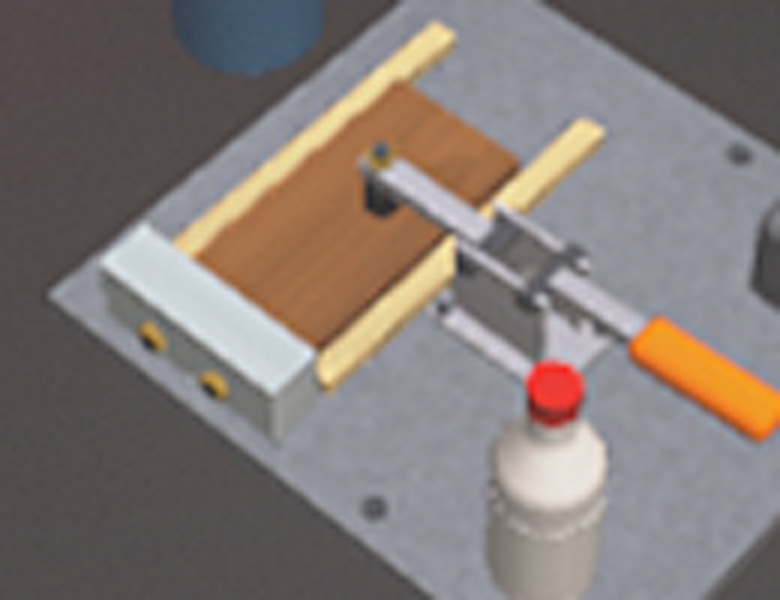

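The handle lies on the locked angle: its grip runs (295,234)–(319,252), against a predicted (295,235)–(318,250). The foot is on the board. The board spans jig x -0.049 to 0.1085, so it is home, and the bystanders are in place. I hand in.

```bash
python3 -c "
from rig import bot
print(bot.job_done())"
```

```text
the job is handed in; nothing more can be done
None
```

I pushed the board home against the metal stop, then pressed the orange handle past its dead point until it snapped into lock, and handed the job in. It took about 11 s of the 48 s, and no verdict was reported.

- **Board:** I pushed with closed fingers until the force rose from about 1–3 N to 14 N with no further travel. In the last top view the board's two ends read -49 mm and 108.5 mm along the rails, against -50 and 110 mm for fully home. That agrees within the 2–3 mm accuracy of my fit of the jig's position. In the zoomed view its end looks flush with the stop and the board looks square between the rails.
- **Clamp:** The resistance peaked at about 9 N, then fell to zero as the handle snapped away from the fingers. In the scene picture the grip lies where the locked angle predicts, to within about 2 pixels, and the rubber foot is on the board. I could not measure the foot's pressing force; I judged it only from how it looks.
- **Surroundings:** The glue bottle, mug, tape measure and screwdriver looked unmoved in the pictures, and the arm ended clear of everything.

No check failed. The jig's outline measured about 1.5% smaller than its stated size, probably from pixel-edge bias, and this did not affect the moves.

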